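# Open the child-resistant descaler tub and get its scoop out

### The job

The milk pan is due for descaling. Stand the child-resistant descaler tub all the way down in the grey opener block, which takes it only one way round, then push its cap down hard and turn it anticlockwise to open it, and lay the cap flat, open side down, on a free spot of the counter. Take the measuring scoop out of the tub and set it, cup downwards, in the milk pan without dropping it, leaving the tub in the block, the pan where it stands and everything else undisturbed.

Things in the scene. Friction and masses are not known exactly. Their poses are not given: they have to be found in the camera images.
- tub: loose white plastic descaler tub, about 0.22 kg, upright on the counter. From above its body is tombstone-shaped, 58 x 58 mm: flat back with two square corners towards its -x, half-round front towards its +x. Body 57 mm tall, shoulder to 62 mm, then a round neck on the same axis. Plain paper labels on the flat back and sides. Origin: centre of its underside; z up
- tub_rim (a point): centre of the tub's round mouth, 82 mm above its underside; the neck is 46 mm across outside and 40 mm inside
- cap: loose white ribbed push-and-turn cap on the tub, 64 mm across, 43 mm tall, hollow below. Origin: centre of its open lower rim, 71 mm above the tub's underside when closed (top then 114 mm up); its x axis (pip on the skirt) then lies along the tub's x. Closed, three lugs in its skirt are hooked behind teeth of the neck: it neither lifts (the tub can be carried by it) nor turns
- cap_top (a point): centre of the cap's top face. Opening: a spring ring pushes back with 6 N at first, 2 N more per mm. Pushed down 4.5 to 7.5 mm (15 to 21 N; hard stop at 9 mm) and kept down, the cap turns anticlockwise seen from above; 42 to 88 degrees from closed (best 65) it is free and lifts straight up. It must rise 45 mm to clear the scoop. Friction can turn the tub 6 degrees in its pocket
- block: grey opener block with a black rubber-lined pocket, held to the counter by suction feet, 94 x 94 mm (116 over the feet), 34 mm tall; keeps the tub from turning. The pocket has the tub's outline with 1.7 mm to spare all round: square corners towards its -x, filled corners towards its +x, so the tub fits only with its x axis along the block's x. Origin: centre of its underside; z up
- pocket_floor (a point): centre of the block's pocket floor, 6 mm above the block's underside; the pocket's walls are straight up to 18 mm above the floor, then flare outwards by 8 mm over the last 10 mm
- scoop: loose grey plastic measuring scoop, 30 g, standing upright in the tub on its floor (4 mm above the tub's underside), free to lean a little. Round cup below, 29 mm across, 22 mm tall; flat handle straight up from the cup's centre, 12 mm wide (along its y), 4 mm thick (along its x). Origin: centre of the cup's underside; z towards the handle's top
- scoop_top (a point): top of the scoop's handle, 96.5 mm above the scoop's underside: inside the closed cap, and 18 mm proud of the tub's rim once the cap is off
- milk_pan: loose small steel saucepan without handle or lid, 105 mm across, 62 mm tall, 0.3 kg, open; inner floor 2 mm up, about 90 mm across, wall leaning out a little. Origin: centre of its underside
- soap_bar_1: bystander, wrapped soap bar 58x89x32 mm lying at the back by the wall; origin: centre of its underside
- steel_tumbler: bystander, steel tumbler, 68 mm across, 98 mm tall, at the back; origin: centre of its underside
- black_bowl: bystander, black bowl, 112 mm across, 46 mm tall, at the back left; origin: centre of its underside
- yellow_lid: bystander, small round lid, 62 mm across, 13 mm tall, beside the sink; origin: centre of its underside
- gas_lighter: bystander, gas lighter, 186 mm long (along its y), 25 mm thick, lying near the front edge; origin: centre of its underside
- matchbox: bystander, matchbox 36x53x15 mm near the front left; origin: centre of its underside

How it is judged:
By the outcome, as a careful person would: the job done as asked, in the order asked, and still so for the second after the job is handed in, with the robot touching nothing.
It also fails if it takes over 54 s, if anything falls off the work surface, if the arm or the gripper's body presses on something with over 40 N, if the wrist force passes 120 N, or if a joint passes its speed limit or range.

### The arm

A 6-joint arm with a two-finger parallel gripper is mounted at the origin on a cart in front of the work surface, level with it; the furniture and walls round the work are solid. World frame = base frame: x ahead of the robot, y to its left, z up, the work surface at z = 0. Lengths are in m, angles in rad, forces in N, time in s.
With the tool pointing down it reaches from about 0.3 to 0.775 m from the base axis. Payload 14.6 kg.
Tool frame: the origin (TCP) lies at the very end of the fingers, on their centre line; the grasp point (between the pads) lies 19 mm behind it; z points along the fingers, y is the line along which they close (so a half turn about z gives the same grasp; the last joint's range is limited). The gripper opens to 94 mm and grips with 3 to 60 N. Pads are 16 mm wide; open, the fingers measure 119 mm over their backs; the gripper's body (75 mm by 177 mm) begins 78 mm behind the grasp point.
Start: joints at [-1.274, 0.3, 1.521, -0, 1.321, -0.067], TCP at [0.196, -0.514, 0.205] pointing down, gripper open.
Joint ranges: [-3.03, 3.03], [-0.79, 2.21], [0.23, 2.52], [-1.04, 4.18], [0, 3.07], [-2.55, 2.55]. Speed limits (rad/s): [2.22, 2.22, 2.57, 3.14, 3.14, 3.14].

### API

Orientations are given as [roll, pitch, yaw] about the fixed x, y, z axes, in that order (R = Rz(yaw) Ry(pitch) Rx(roll)).
In Python, from station import ctrl, cams gives the robot as it stands. The module is installed in compiled form; this text tells all that it offers.
- The arm moves only by the tool arm_command, never from a script. Its argument "plan" is a list that holds one entry, the list of rows, each a list of 7 numbers: the shift along the tool's x, y, z in normalised numbers (1 is 750 mm), then the turn, a rotation vector about the tool's x, y, z in a scale on which 1.0 is pi rad, then the closure, from -1 (fully open) to 1 (shut). A call has 1 to 12 rows; each row is the pose to reach, as a shift and turn from the pose commanded when the call began, along the tool's axes at that moment; what a row does not reach only later rows make up. A row lasts 1/10 s, in which the tool goes at most 50 mm and 8.59 degrees, less where a joint would pass 70% of its speed; a pose out of reach is approached as far as the arm can. No shift or turn number may pass 1 either way. A call with a gripper value outside its range is refused whole. The fingers move at their own pace and stop on an object; "squeeze" is the grip in N (left out, the last holds). Time passes only in rows, so rows that repeat a pose let the fingers close. It gives the time, the measured TCP pose, the force, the opening and the grip force at its end, in the units of the state.
- ctrl.get_obs(): the state, without advancing time (a new reading comes with each control period).
- cams.camera(name): name is "scene" or "top" or "wrist"; returns (picture, depth): 480x640x3 uint8, blue, green, red; 480x640 float32, m along the optical axis (not along the pixel's ray), 0 where there is no reading.
- cams.camera_info(name): a dict with "fx", "fy", "cx", "cy" (pixels), "world_to_cam" (4x4, takes a point from world to camera coordinates). Camera axes: x right, y down, z forward; pixel columns grow to the right and rows downward; lengths in m; the calibration is good to about 2 mm. A picture is of the moment at which its call begins: read the wrist's pose just before it. camera_info takes no time and is no camera call; for the wrist camera it gives the pose at the moment of the call.
- ctrl.hand_in(): hands the job in; it is judged then, once.
The state is a dict: "time_s": time; "qpos": joint angles; "joint_vel": joint speeds; "tau": joint torques, N m; "ee_pos": TCP position; "eef_rot": TCP orientation; "force": force on the tool from outside, world axes, zero at the start; "moment": the same for the moment, N m; "grip_width": finger opening in m; "grip_force": force on a finger pad.
Only numpy, scipy, OpenCV 4.12 (cv2) and the standard library are available. Lean on these libraries where they do the work, as an engineer would, in place of code of your own. Each camera call takes 0.05 s, during which the arm holds its last target. There are 200 camera calls.

## Working session

There is one attempt and no reset: what is moved stays moved. The work goes in short steps, Python scripts to look and compute and a tool call to move; the robot and the scene stay as the last step left them, time stands still between calls to the robot, and variables do not carry over. Pictures are saved under pics/ and viewed, at most 10 in all, crops included, and the job is handed in when it is done.

Besides the shell and the picture viewer there is one more tool, called after ">>>" in YAML: its name, and indented under it one key for each argument. arm_command: Moves the arm, as the interface text tells. Its arguments: {"type":"object","properties":{"plan":{"type":"array"},"squeeze":{"type":"number"}},"required":["plan"]}

```bash
mkdir -p pics; cat > h.py <<'E'
import numpy as np, cv2
from station import ctrl, cams
from scipy.spatial.transform import Rotation as R
def info(n):
    i=cams.camera_info(n); K=np.array([[i['fx'],0,i['cx']],[0,i['fy'],i['cy']],[0,0,1]]); return K,np.array(i['world_to_cam'])
def ray(n,uv,KT=None):
    K,T=KT or info(n); C=np.linalg.inv(T)
    d=C[:3,:3]@np.linalg.inv(K)@np.array([uv[0],uv[1],1.]); return C[:3,3],d
def onplane(n,uv,z,KT=None):
    o,d=ray(n,uv,KT); return o+d*(z-o[2])/d[2]
def cloud(n,dep,KT=None):
    K,T=KT or info(n); C=np.linalg.inv(T); v,u=np.mgrid[:480,:640]
    p=np.stack([(u-K[0,2])/K[0,0]*dep,(v-K[1,2])/K[1,1]*dep,dep],-1)
    return p@C[:3,:3].T+C[:3,3]
def proj(n,p,KT=None):
    K,T=KT or info(n); q=K@(T[:3,:3]@np.array(p)+T[:3,3]); return q[:2]/q[2]
def st():
    o=ctrl.get_obs(); print({k:np.round(o[k],4) for k in ('time_s','qpos','ee_pos','eef_rot','force','moment','grip_width','grip_force')})
E
python3 - <<'E'
from h import *
for n in ('top','scene'):
    im,d=cams.camera(n); cv2.imwrite(f'pics/{n}0.png',im); np.save(f'{n}0.npy',d)
    K,T=info(n); print(n,K[0,0],K[0,2],K[1,2],np.linalg.inv(T).round(3).tolist())
st()
E
```

```text
top 456.87903802778936 322.16503751442116 239.60600040881152 [[0.015, -0.984, 0.178, 0.391], [-1.0, -0.016, -0.005, 0.212], [0.008, -0.178, -0.984, 0.914], [0.0, 0.0, 0.0, 1.0]]
scene 516.9935687620679 316.87449693056175 234.51135091422233 [[-0.777, -0.473, 0.414, 0.186], [-0.629, 0.605, -0.489, 0.624], [-0.019, -0.64, -0.768, 0.749], [0.0, 0.0, 0.0, 1.0]]
{'time_s': np.float64(0.1), 'qpos': array([-1.2736,  0.3004,  1.5215, -0.    ,  1.3207, -0.0666]), 'ee_pos': array([ 0.1956, -0.5138,  0.205 ]), 'eef_rot': array([-3.1405e+00, -1.0000e-04,  3.6380e-01]), 'force': array([0.9666, 0.2722, 0.5067]), 'moment': array([ 0.0249, -0.0247,  0.0045]), 'grip_width': np.float64(0.0942), 'grip_force': np.float64(0.0)}
```

View pics/top0.png

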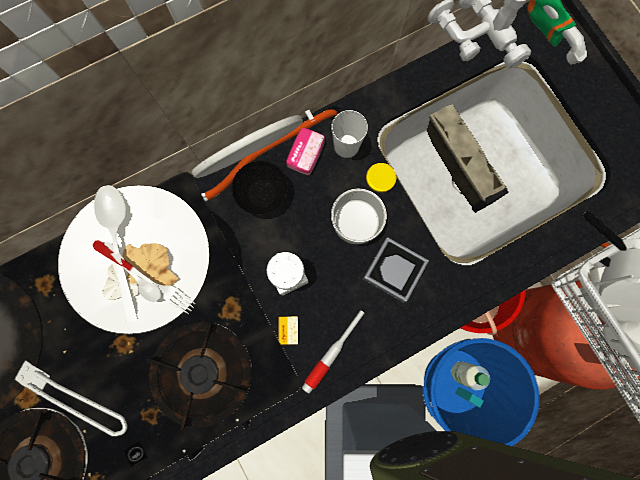

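View pics/scene0.png

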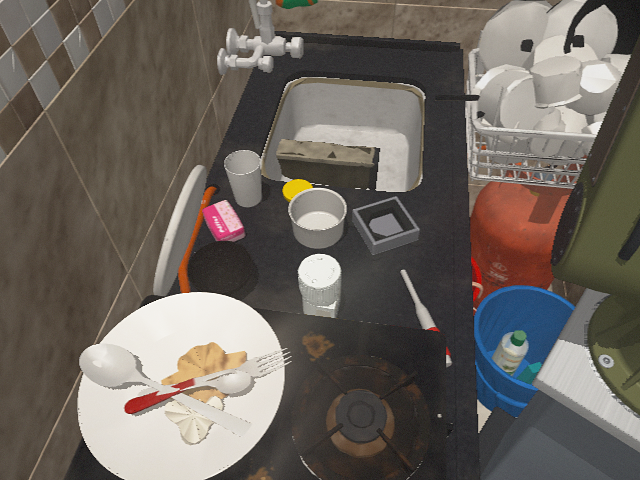

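The top view shows the tub's cap at (287,270), the block at (397,270) and the milk pan at (358,215). The lighter is at (334,352), the matchbox at (288,330) and the yellow lid at (381,177). The scene view shows the tub at (320,285), with its body narrower than the cap, and the block at (385,225). Next I'll crop and measure.

```bash
python3 - <<'E'
from h import *
a=cv2.imread('pics/top0.png');b=cv2.imread('pics/scene0.png')
r=lambda im,x,y,w=66,h=50:cv2.resize(im[y:y+h,x:x+w],(400,300),interpolation=cv2.INTER_CUBIC)
cv2.imwrite('pics/crops.png',np.vstack([np.hstack([r(a,254,248),r(a,364,233,66,70)]),np.hstack([r(b,285,250,72,72),r(b,348,190,76,66)])]))
for n,im in(('top',a),('scene',b)):
    d=np.load(n+'0.npy');P=cloud(n,d)
    x=P[...,0];y=P[...,1];z=P[...,2]
    c=onplane('top',(287,268),.11) 
    near=(np.hypot(x-c[0],y-c[1])<.06)
    m=near&(z>.105)&(z<.125); print(n,'captop',m.sum(),P[m].mean(0).round(4),np.median(z[m]).round(4))
    (q,rad)=cv2.minEnclosingCircle(P[m][:,:2].astype(np.float32)); print(q,rad)
    m=near&(z>.008)&(z<.055); print('body',m.sum(),P[m].min(0).round(4),P[m].max(0).round(4))
    bb=onplane('top',(397,270),.034); nb=(np.hypot(x-bb[0],y-bb[1])<.09)
    m=nb&(z>.029)&(z<.042); print('block',m.sum(),P[m].mean(0).round(4),cv2.minAreaRect((P[m][:,:2]*1000).astype(np.float32)),np.median(z[m]))
    m=nb&(z>.001)&(z<.012)&(np.hypot(x-bb[0],y-bb[1])<.035); print('floor',m.sum(),P[m].mean(0).round(4),np.median(z[m]))
    pp=onplane('top',(358,213),.062);m=(np.hypot(x-pp[0],y-pp[1])<.07)&(z>.057)&(z<.067);print('pan',cv2.minEnclosingCircle(P[m][:,:2].astype(np.float32)),np.median(z[m]))
E
```

```text
top captop 1054 [0.4809 0.272  0.1143] 0.1144
(0.4819681644439697, 0.2725110650062561) 0.0330980010330677
body 67 [0.4432 0.2341 0.0088] [0.4808 0.291  0.055 ]
block 1145 [0.4966 0.0643 0.0329] ((506.3443603515625, 78.65811157226562), (136.28797912597656, 98.43852233886719), 56.67964553833008) 0.032936694408677636
floor 785 [0.4956 0.0596 0.0062] 0.006188073460772547
pan ((0.5951258540153503, 0.13779938220977783), 0.05314650386571884) 0.06133150619652494
scene captop 1261 [0.48   0.275  0.1133] 0.1136
(0.4821014702320099, 0.2722613513469696) 0.03312643989920616
body 389 [0.4442 0.2335 0.0084] [0.5033 0.3018 0.055 ]
block 1025 [0.498  0.0669 0.0326] ((508.1007995605469, 78.07814025878906), (133.40560913085938, 102.09796142578125), 60.440528869628906) 0.03266952003830026
floor 519 [0.4994 0.0533 0.0058] 0.005540387391448132
pan ((0.5960262417793274, 0.1376453936100006), 0.05384841933846474) 0.06061324790383038
```

View pics/crops.png

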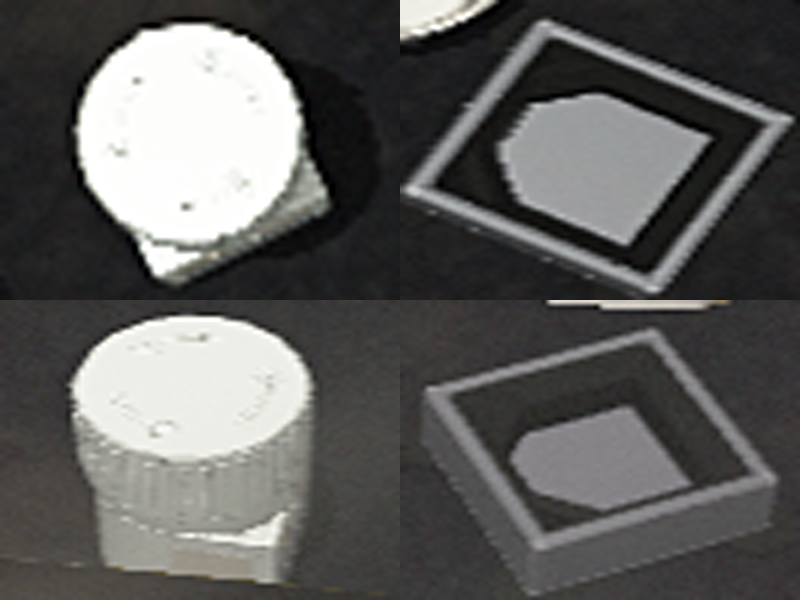

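The top crop shows the tub's flat back facing lower right, with corners at crop (160,280) and (325,200), so its yaw is about +24°. The pocket's square corners are on the right at crop (710,135) and (625,245), so the block's yaw is about +61°. I'll refine both.

```bash
python3 - <<'E'
from h import *
allb=[];
for n in('top','scene'):
    P=cloud(n,np.load(n+'0.npy')).reshape(-1,3);x,y,z=P.T
    dp=np.hypot(x-.4956,y-.060)
    m=(dp<.075)&(z>.030)&(z<.037)&(np.hypot(x-.5955,y-.1377)>.062)
    r=cv2.minAreaRect((P[m][:,:2]*1000).astype(np.float32));print(n,'block',r)
    # tub body
    c=np.array([.482,.2724]);q=P[(np.hypot(x-c[0],y-c[1])<.05)&(z>.01)&(z<.054)]
    q2=(q[:,:2]-c)*1000
    best=None
    for a in np.radians(np.arange(0,60,1)):
        nb=-np.array([np.cos(a),np.sin(a)]); s=q2@nb
        k=(np.abs(s-29)<1.5).sum()
        if best is None or k>best[0]: best=(k,np.degrees(a))
    print('tub pts',len(q),'plane at 29mm best yaw',best)
    a=np.radians(best[1]);nb=-np.array([np.cos(a),np.sin(a)]);s=q2@nb
    for it in range(3):
        g=q2[np.abs(s-np.median(s[np.abs(s-29)<2.5]))<1.5]
        vx,vy,x0,y0=cv2.fitLine(g.astype(np.float32),cv2.DIST_HUBER,0,.01,.01).ravel()
        nb=np.array([vy,-vx]); nb*=np.sign(nb@[-1,-.4]); s=q2@nb
    print(len(g),'yaw',np.degrees(np.arctan2(-nb[1],-nb[0])),'dist',nb@[x0,y0], 'extent',np.ptp(g@[vx,vy]),np.sort(g@[vx,vy])[[0,-1]])
im=cv2.imread('pics/top0.png')
for z,pts in((.057,[(280.4,294.2),(307.6,281)]),):
    w=[onplane('top',p,z) for p in pts];e=w[0]-w[1];print('corners',np.round(w,4),np.linalg.norm(e),np.degrees(np.arctan2(e[1],e[0])))
# pocket floor back edge from top crop
w=[onplane('top',(364+u/6.06,233+v/4.286),.006) for u,v in((710,135),(625,245))];e=w[0]-w[1];print('pocket',np.round(w,4),np.linalg.norm(e),np.degrees(np.arctan2(e[1],e[0])))
for p in [(330,285),(320,240)]:print(onplane('top',p,0))
E
```

```text
top block ((495.98272705078125, 62.19830322265625), (93.99840545654297, 94.37654876708984), 60.64027786254883)
tub pts 59 plane at 29mm best yaw (np.int64(57), np.float64(25.0))
57 yaw 26.852434 dist 29.452692 extent 56.67673161663535 [-28.38071327  28.29601835]
scene block ((496.7234802246094, 62.651710510253906), (94.88323974609375, 97.66523742675781), 60.76454544067383)
tub pts 364 plane at 29mm best yaw (np.int64(84), np.float64(23.0))
84 yaw 26.383583 dist 28.775948 extent 57.7877151320816 [-28.34000124  29.44771389]
corners [[0.4416 0.284  0.057 ]
 [0.467  0.2338 0.057 ]] 0.05624155942263006 116.83356651468426
pocket [[ 0.51   -0.1122  0.006 ]
 [ 0.4582 -0.0818  0.006 ]] 0.0599831697683738 -30.381270662157462
[0.46474213 0.19034755 0.        ]
[0.55571903 0.21174785 0.        ]
```

Units first: shifts go in shares of 750 mm and turns go in shares of pi rad. So -633 mm is -0.844, 547 mm is 0.7293.

>>> arm_command:
  plan:
    - [[0.7293,-0.844,0.0067,0,0,0,-1],[0.7293,-0.844,0.0067,0,0,0,-1],[0.7293,-0.844,0.0067,0,0,0,-1],[0.7293,-0.844,0.0067,0,0,0,-1],[0.7293,-0.844,0.0067,0,0,0,-1],[0.7293,-0.844,0.0067,0,0,0,-1],[0.7293,-0.844,0.0067,0,0,0,-1],[0.7293,-0.844,0.0067,0,0,0,-1],[0.7293,-0.844,0.0067,0,0,0,-1],[0.7293,-0.844,0.0067,0,0,0,-1],[0.7293,-0.844,0.0067,0,0,0,-1],[0.7293,-0.844,0.0067,0,0,0,-1]]
  squeeze: 50

```text
time_s: 1.3
ee_pos: [0.4009, 0.0521, 0.2019]
eef_rot: [3.141, -0.0, 0.364]
force: [0.6, -1.0, -0.5]
grip_width: 0.094
grip_force: 0.0
```

Converted, -177 mm is -0.236, 154 mm is 0.2053.

>>> arm_command:
  plan:
    - [[0.2053,-0.236,0,0,0,0,-1],[0.2053,-0.236,0,0,0,0,-1],[0.2053,-0.236,0,0,0,0,-1],[0.2053,-0.236,0,0,0,0,-1],[0.2053,-0.236,0,0,0,0,-1],[0.2053,-0.236,0.0267,0,0,0,-1],[0.2053,-0.236,0.08,0,0,0,-1]]

```text
time_s: 2.0
ee_pos: [0.4827, 0.2716, 0.1427]
eef_rot: [-3.141, -0.004, 0.365]
force: [1.3, -0.1, -0.6]
grip_width: 0.0942
grip_force: 0.0
```

```bash
python3 - <<'E'
from h import *
st()
o=ctrl.get_obs();KT=info('wrist');im,d=cams.camera('wrist');cv2.imwrite('pics/w1.png',im)
print(np.linalg.inv(KT[1]).round(3).tolist())
P=cloud('wrist',d,KT).reshape(-1,3);c=np.array([.482,.2724]);m=(np.hypot(*(P[:,:2]-c).T)<.05)&(P[:,2]>.108)&(P[:,2]<.122)
print(m.sum(),np.median(P[m][:,2]),cv2.minEnclosingCircle(P[m][:,:2].astype(np.float32)))
E
```

```text
{'time_s': np.float64(2.0), 'qpos': array([ 0.4463,  0.3645,  1.5868, -0.    ,  1.1862,  1.6518]), 'ee_pos': array([0.4827, 0.2716, 0.1427]), 'eef_rot': array([-3.1413, -0.004 ,  0.3654]), 'force': array([ 1.2829, -0.1347, -0.5775]), 'moment': array([0.0623, 0.0448, 0.0352]), 'grip_width': np.float64(0.0942), 'grip_force': np.float64(0.0)}
[[0.358, -0.906, -0.226, 0.548], [-0.934, -0.347, -0.087, 0.296], [-0.0, 0.242, -0.97, 0.322], [0.0, 0.0, 0.0, 1.0]]
8188 0.11358584167482498 ((0.48196613788604736, 0.2699459195137024), 0.03239747881889343)
```

Converted, 66 mm is 0.088, 58 mm is 0.0773.

>>> arm_command:
  plan:
    - [[0,0,0.044,0,0,0,-1],[0,0,0.0773,0,0,0,-1],[0,0,0.088,0,0,0,-1],[0,0,0.088,0,0,0,0.2],[0,0,0.088,0,0,0,1],[0,0,0.088,0,0,0,1],[0,0,0.088,0,0,0,1],[0,0,0.088,0,0,0,1],[0,0,0.088,0,0,0,1]]
  squeeze: 50

```text
time_s: 2.95
ee_pos: [0.4821, 0.2705, 0.0767]
eef_rot: [-3.141, -0.002, 0.364]
force: [-0.5, 1.7, 5.9]
grip_width: 0.0636
grip_force: 50.0
```

Converted, 200 mm is 0.2667, 150 mm is 0.2, -0.595 rad is -0.1894.

>>> arm_command:
  plan:
    - [[0,0,-0.0533,0,0,0,1],[0,0,-0.0867,0,0,0,1],[-0.02,0.0667,-0.0867,0,0,-0.0477,1],[-0.04,0.1333,-0.0867,0,0,-0.0955,1],[-0.0613,0.2,-0.0867,0,0,-0.1432,1],[-0.0813,0.2667,-0.0867,0,0,-0.1894,1],[-0.0813,0.2667,-0.0733,0,0,-0.1894,1],[-0.0813,0.2667,-0.06,0,0,-0.1894,1],[-0.0813,0.2667,-0.06,0,0,-0.1894,1]]

```text
time_s: 3.85
ee_pos: [0.4951, 0.0612, 0.1195]
eef_rot: [-3.139, 0.002, 0.957]
force: [0.1, 0.3, -2.8]
grip_width: 0.0638
grip_force: 50.0
```

```bash
python3 - <<'E'
from h import *
st()
for n in('top','scene'):
    KT=info(n);im,d=cams.camera(n);cv2.imwrite(f'pics/{n}2.png',im);np.save(n+'2.npy',d)
    P=cloud(n,d,KT).reshape(-1,3);c=ctrl.get_obs()['ee_pos'][:2];x,y,z=P.T
    q=P[(np.hypot(x-c[0],y-c[1])<.05)&(z>.052)&(z<.099)]
    q2=(q[:,:2]-c)*1000;best=[]
    for a in np.arange(30,95,1):
        t=np.radians(a);s=q2@-np.array([np.cos(t),np.sin(t)]);l=q2@np.array([-np.sin(t),np.cos(t)])
        best.append(((np.abs(s-29)<1.5).sum(),(np.abs(l-29)<1.5).sum(),(np.abs(l+29)<1.5).sum(),a))
    b=np.array(best);print(n,len(q),[b[b[:,i].argmax()].tolist() for i in range(3)])
b=cv2.imread('pics/scene2.png');a=cv2.imread('pics/top2.png')
cv2.imwrite('pics/c2.png',np.hstack([cv2.resize(a[190:310,320:440],(400,400)),cv2.resize(b[120:270,310:460],(400,400))]))
E
```

```text
{'time_s': np.float64(3.85), 'qpos': array([4.9400e-02, 2.8060e-01, 1.7590e+00, 1.0000e-04, 1.1047e+00,
       6.6340e-01]), 'ee_pos': array([0.4951, 0.0612, 0.1195]), 'eef_rot': array([-3.1394e+00,  1.6000e-03,  9.5680e-01]), 'force': array([ 0.1087,  0.3483, -2.7934]), 'moment': array([ 0.0178, -0.063 , -0.0232]), 'grip_width': np.float64(0.0638), 'grip_force': np.float64(49.9851)}
top 7 [[0, 0, 0, 30], [0, 0, 0, 30], [0, 0, 0, 30]]
scene 710 [[36, 183, 0, 30], [15, 309, 0, 58], [36, 183, 0, 30]]
```

View pics/c2.png

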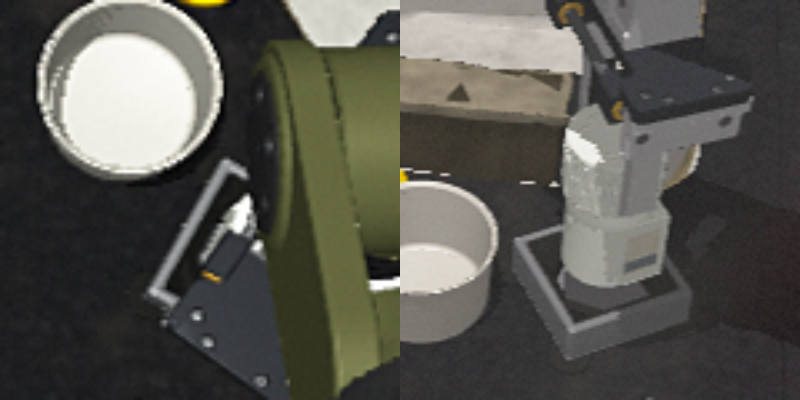

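The crops show the tub hanging over the block at (615,245), with its labelled flat side roughly parallel to the block's edge. I'll fit that side precisely.

```bash
python3 - <<'E'
from h import *
P=cloud('scene',np.load('scene2.npy')).reshape(-1,3);c=np.array([.4951,.0612]);x,y,z=P.T
q=P[(np.hypot(x-c[0],y-c[1])<.05)&(z>.055)&(z<.099)];q2=(q[:,:2]-c)*1000
t=np.radians(58);n=np.array([-np.sin(t),np.cos(t)])
for k in range(4):
    s=q2@n;g=q2[(np.abs(s-29)<2)];vx,vy,x0,y0=cv2.fitLine(g.astype(np.float32),cv2.DIST_HUBER,0,.01,.01).ravel()
    n=np.array([-vy,vx]);n*=np.sign(n@[-1,.5]);print(len(g),np.degrees(np.arctan2(-n[0],n[1])),n@[x0,y0],np.sort(g@np.array([n[1],-n[0]]))[[0,-1]])
E
```

```text
340 57.907536 28.810612 [-27.63064128  18.98955089]
338 57.964294 28.838634 [-27.60327344  19.0166646 ]
339 57.782394 28.768341 [-27.69088462  18.92970574]
339 57.783043 28.789894 [-27.69057186  18.93001593]
```

```bash
python3 - <<'E'
from h import *
P=cloud('scene',np.load('scene2.npy')).reshape(-1,3);c=np.array([.4951,.0612]);x,y,z=P.T
q=P[(np.hypot(x-c[0],y-c[1])<.05)&(z>.055)&(z<.099)];q2=(q[:,:2]-c)*1000
t=np.radians(60);n=np.array([-np.sin(t),np.cos(t)])
for k in range(4):
    s=q2@n;l=q2@np.array([n[1],-n[0]]);g=q2[(np.abs(s-29)<2)&(l>-27)&(l<1)];vx,vy,x0,y0=cv2.fitLine(g.astype(np.float32),cv2.DIST_HUBER,0,.01,.01).ravel()
    n=np.array([-vy,vx]);n*=np.sign(n@[-1,.5]);print(len(g),np.degrees(np.arctan2(-n[0],n[1])),n@[x0,y0])
E
```

```text
216 60.992596 29.648739
212 61.207638 29.619339
209 61.005196 29.55455
212 61.207638 29.619339
```

Converted, 20 mm is 0.0267, 18 mm is 0.024.

>>> arm_command:
  plan:
    - [[0,0,0.008,0,0,0,1],[0,0,0.0147,0,0,0,1],[0,0,0.02,0,0,0,1],[0,0,0.024,0,0,0,1],[0,0,0.0267,0,0,0,1],[0,0,0.0267,0,0,0,1]]

```text
time_s: 4.55
ee_pos: [0.4958, 0.0615, 0.1006]
eef_rot: [-3.141, 0.0, 0.959]
force: [0.4, 0.2, -2.9]
grip_width: 0.0638
grip_force: 50.0
```

Converted, 18 mm is 0.024, 17 mm is 0.0227.

>>> arm_command:
  plan:
    - [[0.0011,0,0.004,0,0,0,1],[0.0011,0,0.0093,0,0,0,1],[0.0011,0,0.0147,0,0,0,1],[0.0011,0,0.02,0,0,0,1],[0.0011,0,0.0227,0,0,0,1],[0.0011,0,0.024,0,0,0,1],[0.0011,0,0.024,0,0,0,1]]

```text
time_s: 5.25
ee_pos: [0.4964, 0.062, 0.083]
eef_rot: [3.141, 0.0, 0.959]
force: [-0.2, -2.5, -2.1]
grip_width: 0.0636
grip_force: 50.0
```

Converted, 3 mm is 0.004, 2 mm is 0.0027.

>>> arm_command:
  plan:
    - [[0,0,0.0013,0,0,0,1],[0,0,0.0027,0,0,0,1],[0,0,0.004,0,0,0,1],[0,0,0.004,0,0,0,1]]
  squeeze: 60

```text
time_s: 5.65
ee_pos: [0.4966, 0.0621, 0.0806]
eef_rot: [3.141, -0.0, 0.959]
force: [-3.4, -2.8, 9.8]
grip_width: 0.0635
grip_force: 60.0
```

Converted, 4.2 mm is 0.0056, 3 mm is 0.004.

>>> arm_command:
  plan:
    - [[0,0,0.002,0,0,0,1],[0,0,0.004,0,0,0,1],[0,0,0.0056,0,0,0,1],[0,0,0.0056,0,0,0,1]]

```text
time_s: 6.05
ee_pos: [0.4967, 0.0621, 0.077]
eef_rot: [3.141, -0.001, 0.959]
force: [-6.1, -2.7, 17.5]
grip_width: 0.0632
grip_force: 60.0
```

Converted, 0.3 mm is 0.0004, -0.4 rad is -0.1273.

>>> arm_command:
  plan:
    - [[0,0,0.0004,0,0,-0.0318,1],[0,0,0.0004,0,0,-0.0637,1],[0,0,0.0004,0,0,-0.0955,1],[0,0,0.0004,0,0,-0.1273,1]]

```text
time_s: 6.45
ee_pos: [0.498, 0.0625, 0.0773]
eef_rot: [3.137, -0.002, 1.363]
force: [-0.2, -0.0, 16.3]
grip_width: 0.0635
grip_force: 60.0
```

```bash
python3 -c "
from h import *
st()"
```

```text
{'time_s': np.float64(6.45), 'qpos': array([5.1500e-02, 3.4190e-01, 1.7904e+00, 7.0000e-04, 1.0047e+00,
       2.5940e-01]), 'ee_pos': array([0.498 , 0.0625, 0.0773]), 'eef_rot': array([ 3.1372e+00, -1.8000e-03,  1.3625e+00]), 'force': array([-0.166 , -0.0293, 16.3311]), 'moment': array([ 0.0056, -0.024 , -0.2334]), 'grip_width': np.float64(0.0635), 'grip_force': np.float64(60.0072)}
```

Converted, 0.4 mm is 0.0005, -0.78 rad is -0.2483.

>>> arm_command:
  plan:
    - [[0,0,0.0005,0,0,-0.035,1],[0,0,0.0005,0,0,-0.07,1],[0,0,0.0005,0,0,-0.105,1],[0,0,0.0005,0,0,-0.1401,1],[0,0,0.0005,0,0,-0.1751,1],[0,0,0.0005,0,0,-0.2101,1],[0,0,0.0005,0,0,-0.2483,1],[0,0,0.0005,0,0,-0.2483,1]]

```text
time_s: 7.25
ee_pos: [0.498, 0.0625, 0.077]
eef_rot: [3.137, 0.002, 2.143]
force: [-0.5, -0.2, 16.5]
grip_width: 0.0638
grip_force: 60.0
```

```bash
python3 -c "
from h import *
st()"
```

```text
{'time_s': np.float64(7.25), 'qpos': array([ 5.1500e-02,  3.4240e-01,  1.7905e+00,  7.0000e-04,  1.0038e+00,
       -5.2100e-01]), 'ee_pos': array([0.498 , 0.0625, 0.077 ]), 'eef_rot': array([3.1371e+00, 1.9000e-03, 2.1429e+00]), 'force': array([-0.4511, -0.1575, 16.4826]), 'moment': array([ 0.1141, -0.0744,  0.1351]), 'grip_width': np.float64(0.0638), 'grip_force': np.float64(60.0089)}
```

Converted, -15 mm is -0.02, -12 mm is -0.016.

>>> arm_command:
  plan:
    - [[0,0,-0.004,0,0,0,1],[0,0,-0.008,0,0,0,1],[0,0,-0.012,0,0,0,1],[0,0,-0.016,0,0,0,1],[0,0,-0.02,0,0,0,1],[0,0,-0.02,0,0,0,1]]

```text
time_s: 7.85
ee_pos: [0.4963, 0.0622, 0.0901]
eef_rot: [3.141, -0.0, 2.139]
force: [0.3, -0.0, -0.2]
grip_width: 0.064
grip_force: 60.0
```

```bash
python3 - <<'E'
from h import *
st()
n='scene';im,d=cams.camera(n);cv2.imwrite('pics/s3.png',cv2.resize(im[120:270,330:480],(600,600)))
E
```

```text
{'time_s': np.float64(7.85), 'qpos': array([ 5.1300e-02,  3.2230e-01,  1.7821e+00,  1.0000e-04,  1.0372e+00,
       -5.1680e-01]), 'ee_pos': array([0.4963, 0.0622, 0.0901]), 'eef_rot': array([ 3.1415e+00, -1.0000e-04,  2.1388e+00]), 'force': array([ 0.307 , -0.0175, -0.1619]), 'moment': array([-0.0054, -0.2544,  0.0636]), 'grip_width': np.float64(0.064), 'grip_force': np.float64(59.988)}
```

View pics/s3.png

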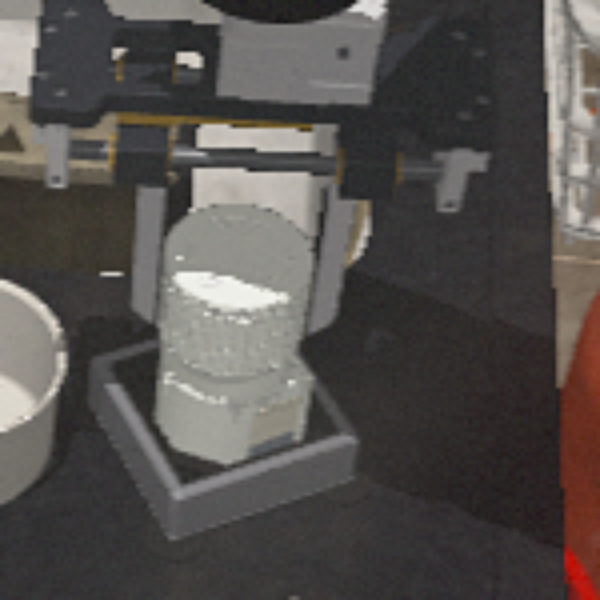

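Converted, 152 mm is 0.2027, 122 mm is 0.1627.

>>> arm_command:
  plan:
    - [[0,0,-0.02,0,0,0,1],[0,0,-0.0467,0,0,0,1],[0,0,-0.0773,0,0,0,1],[0.0533,0.0293,-0.08,0,0,0,1],[0.1093,0.06,-0.08,0,0,0,1],[0.1627,0.0893,-0.0667,0,0,0,1],[0.2027,0.112,-0.0333,0,0,0,1],[0.2027,0.112,0.0267,0,0,0,1],[0.2027,0.112,0.0733,0,0,0,1],[0.2027,0.112,0.0933,0,0,0,1],[0.2027,0.112,0.1013,0,0,0,1],[0.2027,0.112,0.1013,0,0,0,1]]

```text
time_s: 9.1
ee_pos: [0.4851, 0.2353, 0.0136]
eef_rot: [-3.14, -0.0, 2.139]
force: [-0.8, -0.1, -0.7]
grip_width: 0.0633
grip_force: 60.0
```

Converted, 7.5 mm is 0.01, 5.5 mm is 0.0073.

>>> arm_command:
  plan:
    - [[0,0,0.004,0,0,0,1],[0,0,0.0073,0,0,0,1],[0,0,0.01,0,0,0,1],[0,0,0.01,0,0,0,1]]

```text
time_s: 9.5
ee_pos: [0.4854, 0.2354, 0.0066]
eef_rot: [3.141, 0.0, 2.139]
force: [0.4, 0.3, 0.3]
grip_width: 0.0635
grip_force: 60.0
```

Converted, -185 mm is -0.2467, -165 mm is -0.22.

>>> arm_command:
  plan:
    - [[0,0,0.0013,0,0,0,1],[0,0,0.0013,0,0,0,1],[0,0,0.0013,0,0,0,0.1],[0,0,0.0013,0,0,0,-0.3],[0,0,0.0013,0,0,0,-0.6],[0,0,0.0013,0,0,0,-1],[0,0,0.0013,0,0,0,-1],[0,0,-0.0267,0,0,0,-1],[0,0,-0.0867,0,0,0,-1],[0,0,-0.1533,0,0,0,-1],[0,0,-0.22,0,0,0,-1],[0,0,-0.2467,0,0,0,-1]]

```text
time_s: 10.7
ee_pos: [0.4865, 0.2359, 0.1964]
eef_rot: [3.135, 0.001, 2.139]
force: [0.7, -0.0, -0.7]
grip_width: 0.0939
grip_force: 0.0
```

```bash
python3 - <<'E'
from h import *
st()
for n in('top','scene'):
    im,d=cams.camera(n);cv2.imwrite(f'pics/{n}4.png',im);np.save(n+'4.npy',d)
    P=cloud(n,d);x,y,z=P[...,0],P[...,1],P[...,2]
    m=(np.hypot(x-.485,y-.235)<.05)&(z>.035)&(z<.055);print(n,'cap',m.sum(),np.median(z[m]) if m.any() else 0,cv2.minEnclosingCircle(P[m][:,:2].astype(np.float32)) if m.any() else '')
    w=(np.hypot(x-.496,y-.062)<.06)
    m=w&(z>.093)&(z<.115);print('scoop',m.sum(),P[m].mean(0),P[m][z[m]>.1].mean(0) if m.any() else '')
    m=w&(z>.082)&(z<.092);print('rim',m.sum(),cv2.minEnclosingCircle(P[m][:,:2].astype(np.float32)),np.median(z[m]))
a=cv2.imread('pics/top4.png');b=cv2.imread('pics/scene4.png')
cv2.imwrite('pics/c4.png',np.hstack([cv2.resize(a[200:320,270:450],(480,320)),cv2.resize(b[180:260,340:420],(320,320))]))
E
```

```text
{'time_s': np.float64(10.7), 'qpos': array([ 0.3838,  0.2828,  1.5645,  0.    ,  1.288 , -0.1843]), 'ee_pos': array([0.4865, 0.2359, 0.1964]), 'eef_rot': array([3.1354e+00, 1.1000e-03, 2.1389e+00]), 'force': array([ 0.6806, -0.0297, -0.6692]), 'moment': array([-0.0238, -0.1038,  0.0367]), 'grip_width': np.float64(0.0939), 'grip_force': np.float64(0.0)}
top cap 6 0.0414011130962843 ((0.45780235528945923, 0.25428855419158936), 0.0048786490224301815)
scoop 23 [0.48986859 0.06558125 0.10266076] [0.48992995 0.06529413 0.10528515]
rim 255 ((0.49656111001968384, 0.06390763819217682), 0.02790016680955887) 0.0868699214914872
scene cap 1057 0.04249771501645072 ((0.48631566762924194, 0.2372048944234848), 0.0340455025434494)
scoop 45 [0.49078248 0.06541663 0.10086267] [0.49094475 0.06547782 0.10392642]
rim 256 ((0.4978885054588318, 0.06400800496339798), 0.02921173721551895) 0.08628001514033307
```

View pics/c4.png

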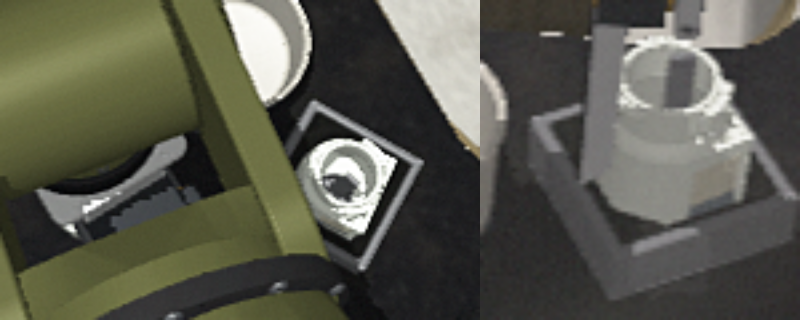

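The crops show the open tub seated in the block with the grey scoop handle standing in its mouth, at (340,185) and (680,80). The cap lies flat, with its top at z=42.5 mm. Next I'll move the wrist camera over the scoop.

Converted, -146 mm is -0.1947, -120 mm is -0.16.

>>> arm_command:
  plan:
    - [[-0.0533,-0.032,0,0,0,0,-1],[-0.1067,-0.064,0,0,0,0,-1],[-0.16,-0.096,0,0,0,0,-0.5],[-0.1947,-0.1187,0,0,0,0,-0.3],[-0.1947,-0.1187,0.0133,0,0,0,-0.3],[-0.1947,-0.1187,0.0133,0,0,0,-0.3]]

```text
time_s: 11.4
ee_pos: [0.488, 0.0642, 0.1792]
eef_rot: [-3.139, -0.002, 2.137]
force: [-0.1, -0.1, -0.6]
grip_width: 0.0654
grip_force: 0.0
```

```bash
python3 - <<'E'
from h import *
st()
KT=info('wrist');im,d=cams.camera('wrist');np.savez('w5.npz',K=KT[0],T=KT[1],d=d,im=im)
P=cloud('wrist',d,KT);x,y,z=P[...,0],P[...,1],P[...,2]
w=np.hypot(x-.496,y-.062)<.045
m=w&(z>.1)&(z<.115);q=P[m];print(len(q),q.mean(0),cv2.minAreaRect((q[:,:2]*1000).astype(np.float32)))
for lo in range(40,115,8):
    g=P[w&(np.hypot(x-.496,y-.062)<.018)&(z*1000>lo)&(z*1000<lo+8)];print(lo,len(g),g.mean(0).round(4) if len(g) else '')
m=w&(z>.083)&(z<.092);print('rim',cv2.minEnclosingCircle(P[m][:,:2].astype(np.float32)),np.median(z[m]))
p=proj('wrist',[.496,.062,.09],KT);print(p);u,v=p.astype(int)
cv2.imwrite('pics/w5.png',cv2.resize(im[max(v-80,0):v+80,max(u-100,0):u+100],(800,640))[:600])
E
```

```text
{'time_s': np.float64(11.4), 'qpos': array([ 5.6300e-02,  1.9770e-01,  1.7118e+00,  2.0000e-04,  1.2355e+00,
       -5.1040e-01]), 'ee_pos': array([0.488 , 0.0642, 0.1792]), 'eef_rot': array([-3.1386e+00, -1.8000e-03,  2.1374e+00]), 'force': array([-0.0677, -0.1181, -0.5717]), 'moment': array([ 0.0074, -0.1543, -0.0405]), 'grip_width': np.float64(0.0654), 'grip_force': np.float64(0.0)}
109 [0.48984761 0.06320349 0.10506521] ((490.2724304199219, 62.82391357421875), (11.42495059967041, 4.633208751678467), 38.431522369384766)
40 25 [0.4891 0.0642 0.0443]
48 25 [0.4893 0.0644 0.0518]
56 33 [0.4891 0.0642 0.0601]
64 31 [0.489 0.064 0.068]
72 36 [0.4893 0.0644 0.076 ]
80 41 [0.489  0.0641 0.0843]
88 40 [0.4889 0.064  0.0924]
96 45 [0.4893 0.0644 0.1002]
104 86 [0.4901 0.063  0.1058]
112 0 
rim ((0.49633535742759705, 0.06168801337480545), 0.027990924194455147) 0.08649677411400675
[325.05716235 246.1355896 ]
```

View pics/w5.png

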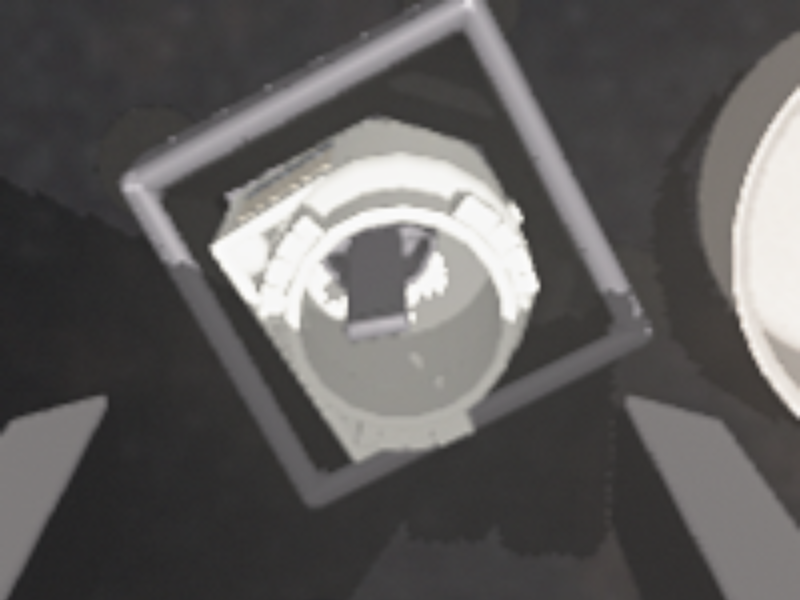

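The wrist picture shows the handle top at crop (378,325), upright in the mouth. Its 12 mm side lies along the world 38° direction and its centre is at about (0.490, 0.063). I'll turn the gripper to close across the 4 mm thickness.

Converted, -2.4 mm is -0.0032, 1 mm is 0.0013, 1.468 rad is 0.4673.

>>> arm_command:
  plan:
    - [[-0.0032,0.0013,0,0,0,0.0446,-0.2],[-0.0032,0.0013,0,0,0,0.0891,0],[-0.0032,0.0013,0,0,0,0.1337,0.2],[-0.0032,0.0013,0,0,0,0.1783,0.4],[-0.0032,0.0013,0,0,0,0.2228,0.4],[-0.0032,0.0013,0,0,0,0.2674,0.4],[-0.0032,0.0013,0,0,0,0.3119,0.4],[-0.0032,0.0013,0,0,0,0.3565,0.4],[-0.0032,0.0013,0,0,0,0.4011,0.4],[-0.0032,0.0013,0,0,0,0.4456,0.4],[-0.0032,0.0013,0,0,0,0.4673,0.4],[-0.0032,0.0013,0,0,0,0.4673,0.4]]

```text
time_s: 12.65
ee_pos: [0.4909, 0.0642, 0.1811]
eef_rot: [-3.141, 0.0, 0.671]
force: [-0.7, -0.5, -0.2]
grip_width: 0.0285
grip_force: 0.0
```

```bash
python3 - <<'E'
from h import *
st()
KT=info('wrist');im,d=cams.camera('wrist')
P=cloud('wrist',d,KT);x,y,z=P[...,0],P[...,1],P[...,2]
w=np.hypot(x-.496,y-.062)<.045
m=w&(z>.102)&(z<.115);q=P[m];print(len(q),q.mean(0),cv2.minAreaRect((q[:,:2]*1000).astype(np.float32)))
m=w&(z>.083)&(z<.092)&(np.hypot(x-.496,y-.062)<.026);print('rim',cv2.minEnclosingCircle(P[m][:,:2].astype(np.float32)),np.median(z[m]))
E
```

```text
{'time_s': np.float64(12.65), 'qpos': array([5.5900e-02, 2.0040e-01, 1.7039e+00, 1.0000e-04, 1.2379e+00,
       9.5520e-01]), 'ee_pos': array([0.4909, 0.0642, 0.1811]), 'eef_rot': array([-3.1411e+00,  5.0000e-04,  6.7150e-01]), 'force': array([-0.6604, -0.5054, -0.2319]), 'moment': array([-0.0299, -0.0677, -0.058 ]), 'grip_width': np.float64(0.0285), 'grip_force': np.float64(0.0)}
89 [0.49091922 0.06252979 0.10561036] ((490.6495056152344, 62.29502868652344), (11.583986282348633, 3.6916277408599854), 38.631412506103516)
rim ((0.4960041344165802, 0.062005665153265), 0.026034070178866386) 0.08679636191875392
```

>>> arm_command:
  plan:
    - [[-0.0019,0.0015,0.0533,0,0,0,0.4],[-0.0019,0.0015,0.0933,0,0,0,0.4],[-0.0019,0.0015,0.112,0,0,0,0.4],[-0.0019,0.0015,0.12,0,0,0,0.4],[-0.0019,0.0015,0.12,0,0,0,0.4],[-0.0019,0.0015,0.12,0,0,0,0.7],[-0.0019,0.0015,0.12,0,0,0,1],[-0.0019,0.0015,0.12,0,0,0,1],[-0.0019,0.0015,0.12,0,0,0,1],[-0.0019,0.0015,0.12,0,0,0,1]]
  squeeze: 10

```text
time_s: 13.7
ee_pos: [0.4909, 0.0613, 0.0919]
eef_rot: [3.141, -0.001, 0.671]
force: [-0.9, 1.4, 4.5]
grip_width: 0.0042
grip_force: 10.0
```

Converted, -30 mm is -0.04, -20 mm is -0.0267.

>>> arm_command:
  plan:
    - [[0,0,-0.004,0,0,0,1],[0.0031,0.0017,-0.0067,0,0,0,1],[0.0061,0.0036,-0.0093,0,0,0,1],[0.0061,0.0036,-0.016,0,0,0,1],[0.0061,0.0036,-0.0267,0,0,0,1],[0.0061,0.0036,-0.04,0,0,0,1]]

```text
time_s: 14.3
ee_pos: [0.4958, 0.062, 0.1221]
eef_rot: [-3.141, 0.0, 0.671]
force: [-0.2, 0.1, 0.0]
grip_width: 0.0043
grip_force: 10.0
```

Converted, -75 mm is -0.1, -70 mm is -0.0933.

>>> arm_command:
  plan:
    - [[0,0,-0.0133,0,0,0,1],[0,0,-0.0267,0,0,0,1],[0,0,-0.04,0,0,0,1],[0,0,-0.0533,0,0,0,1],[0,0,-0.0667,0,0,0,1],[0,0,-0.08,0,0,0,1],[0,0,-0.0933,0,0,0,1],[0,0,-0.1,0,0,0,1]]

```text
time_s: 15.1
ee_pos: [0.4961, 0.062, 0.1976]
eef_rot: [3.141, -0.001, 0.671]
force: [0.1, 0.1, -0.0]
grip_width: 0.0038
grip_force: 10.0
```

```bash
python3 - <<'E'
from h import *
st()
im,d=cams.camera('scene');P=cloud('scene',d);x,y,z=P[...,0],P[...,1],P[...,2]
m=(np.hypot(x-.496,y-.062)<.03)&(z>.1)&(z<.19)
for lo in range(92,200,8):
    g=P[(np.hypot(x-.496,y-.062)<.03)&(z*1000>lo)&(z*1000<lo+8)];print(lo,len(g),g.mean(0).round(4) if len(g) else '', np.ptp(g,axis=0).round(3) if len(g) else '')
pp=(np.hypot(x-.5955,y-.1377)<.07)&(z>.057)&(z<.067);print('pan',cv2.minEnclosingCircle(P[pp][:,:2].astype(np.float32)))
u,v=proj('scene',[.496,.062,.13]).astype(int);cv2.imwrite('pics/s6.png',cv2.resize(im[v-60:v+90,u-90:u+60],(600,600)))
E
```

```text
{'time_s': np.float64(15.1), 'qpos': array([0.0511, 0.1947, 1.6709, 0.    , 1.275 , 0.9511]), 'ee_pos': array([0.4961, 0.062 , 0.1976]), 'eef_rot': array([ 3.141e+00, -8.000e-04,  6.707e-01]), 'force': array([ 0.0558,  0.1338, -0.0338]), 'moment': array([-0.0284,  0.017 ,  0.0419]), 'grip_width': np.float64(0.0038), 'grip_force': np.float64(9.996)}
92 0  
100 0  
108 1 [0.4856 0.0657 0.116 ] [0. 0. 0.]
116 72 [0.4971 0.0663 0.12  ] [0.026 0.029 0.008]
124 65 [0.4934 0.0716 0.1283] [0.026 0.03  0.008]
132 113 [0.4963 0.0668 0.1363] [0.027 0.03  0.007]
140 21 [0.497  0.0654 0.1437] [0.01  0.008 0.007]
148 29 [0.4969 0.0659 0.1523] [0.011 0.009 0.008]
156 24 [0.4965 0.0657 0.1602] [0.009 0.009 0.007]
164 29 [0.497  0.0656 0.1681] [0.011 0.009 0.008]
172 26 [0.4966 0.0652 0.1757] [0.009 0.008 0.008]
180 32 [0.4965 0.0653 0.1842] [0.011 0.008 0.008]
188 20 [0.4966 0.0653 0.1911] [0.01  0.008 0.005]
196 17 [0.4969 0.0669 0.1997] [0.022 0.014 0.007]
pan ((0.5966032147407532, 0.13797049224376678), 0.053956739604473114)
```

View pics/s6.png

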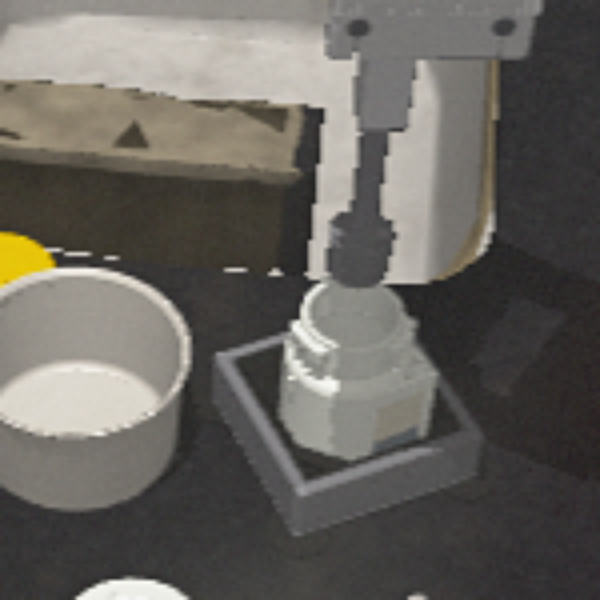

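The scoop hangs straight in the gripper at (360,250), clear of the tub, and the tub is still seated in the block. Next I move it to the pan.

>>> arm_command:
  plan:
    - [[0.0533,0.0013,0,0,0,0,1],[0.1067,0.0027,0,0,0,0,1],[0.1467,0.0035,0,0,0,0,1],[0.1673,0.0035,0,0,0,0,1],[0.1673,0.0035,0.04,0,0,0,1],[0.1673,0.0035,0.0867,0,0,0,1],[0.1673,0.0035,0.12,0,0,0,1],[0.1673,0.0035,0.1373,0,0,0,1],[0.1673,0.0035,0.144,0,0,0,1],[0.1673,0.0035,0.144,0,0,0,1],[0.1673,0.0035,0.144,0,0,0,1]]

```text
time_s: 16.25
ee_pos: [0.5965, 0.1381, 0.0898]
eef_rot: [3.141, -0.002, 0.671]
force: [-0.1, 0.5, -0.1]
grip_width: 0.0038
grip_force: 10.0
```

Converted, 5.5 mm is 0.0073, 4.5 mm is 0.006.

>>> arm_command:
  plan:
    - [[0,0,0.002,0,0,0,1],[0,0,0.004,0,0,0,1],[0,0,0.006,0,0,0,1],[0,0,0.0073,0,0,0,1],[0,0,0.0073,0,0,0,1],[0,0,0.0073,0,0,0,1]]

```text
time_s: 16.85
ee_pos: [0.5962, 0.1381, 0.0838]
eef_rot: [3.141, -0.001, 0.671]
force: [-1.0, 1.6, 5.5]
grip_width: 0.004
grip_force: 10.0
```

>>> arm_command:
  plan:
    - [[0,0,-0.0004,0,0,0,1],[0,0,-0.0004,0,0,0,1],[0,0,-0.0004,0,0,0,0.85],[0,0,-0.0004,0,0,0,0.7],[0,0,-0.0004,0,0,0,0.5],[0,0,-0.0004,0,0,0,0.3],[0,0,-0.0004,0,0,0,0.3],[0,0,-0.0133,0,0,0,0.3],[0,0,-0.0533,0,0,0,0.3],[0,0,-0.1133,0,0,0,0.3],[0,0,-0.1733,0,0,0,0.3],[-0.08,0,-0.2,0,0,0,0.3]]
  squeeze: 3

```text
time_s: 18.05
ee_pos: [0.5617, 0.11, 0.2343]
eef_rot: [3.137, -0.008, 0.673]
force: [-0.2, -1.7, -0.5]
grip_width: 0.033
grip_force: 0.0
```

>>> arm_command:
  plan:
    - [[-0.0667,0,0,0,0,0,0.3],[-0.1333,0,0,0,0,0,0.3],[-0.2,0.0667,0,0,0,0,0.3],[-0.2267,0.1333,0,0,0,0,0.3],[-0.2267,0.2,0,0,0,0,0.3],[-0.2267,0.2667,0,0,0,0,0.3],[-0.2267,0.2667,0,0,0,0,0.3]]

```text
time_s: 18.75
ee_pos: [0.5508, -0.1572, 0.2292]
eef_rot: [3.141, -0.0, 0.668]
force: [-1.0, 0.9, 0.3]
grip_width: 0.0328
grip_force: 0.0
```

```bash
python3 - <<'E'
from h import *
st()
im,d=cams.camera('scene');P=cloud('scene',d);x,y,z=P[...,0],P[...,1],P[...,2]
m=(np.hypot(x-.596,y-.138)<.05)&(z>.07)&(z<.12);print('scoop',m.sum(),P[m].mean(0),z[m].max())
a,_=cams.camera('top');cv2.imwrite('pics/f.png',np.hstack([cv2.resize(a[120:400,230:440],(400,533)),cv2.resize(im[130:340,190:450],(400,533))]))
E
```

```text
{'time_s': np.float64(18.75), 'qpos': array([-3.4170e-01,  3.3390e-01,  1.4211e+00, -3.0000e-04,  1.3859e+00,
        5.6080e-01]), 'ee_pos': array([ 0.5508, -0.1572,  0.2292]), 'eef_rot': array([ 3.1409e+00, -1.0000e-04,  6.6830e-01]), 'force': array([-1.0085,  0.913 ,  0.286 ]), 'moment': array([-0.0034, -0.0065, -0.0145]), 'grip_width': np.float64(0.0328), 'grip_force': np.float64(0.0)}
scoop 85 [0.59672022 0.14143882 0.0857738 ] 0.09956952517026207
```

View pics/f.png

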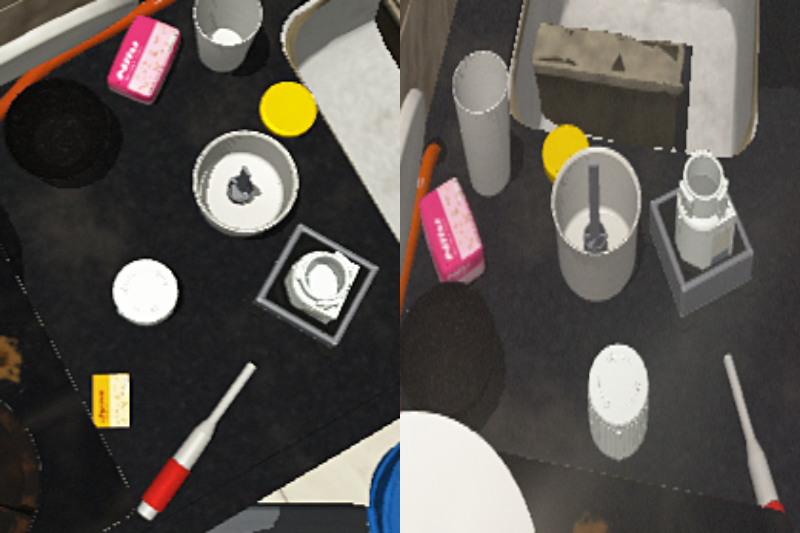

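The scoop stands cup down in the pan at (242,190). The cap lies flat on the counter at (145,290), the open tub is in the block at (325,275), and nothing else has moved.

```bash
python3 -c "
from station import ctrl
print(ctrl.hand_in())"
```

```text
the job is handed in; nothing more can be done
None
```

The job is handed in at about 19 s: the tub sits open in the block, the cap lies flat with its open side down on the counter, and the scoop stands cup down in the milk pan; the last pictures showed nothing else moved.

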